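Index the boot-last stand one hole over

ROBOT

A 6-joint arm with a two-finger parallel gripper is mounted at the origin on the work surface. World frame = base frame: x ahead of the robot, y to its left, z up, the work surface at z = 0. Lengths are in m, angles in rad, forces in N, time in s.
With the tool pointing down it reaches from about 0.375 to 0.9 m from the base axis. Payload 3.1 kg.
Tool frame: the origin (TCP) lies on the centre line of the jaws, within the pads' length; the fingertips stand 8 mm ahead of it and the grasp point (between the pads) lies 11 mm behind it; z points along the fingers, y is the line along which they close (so a half turn about z gives the same grasp; the last joint's range is limited). The gripper opens to 87 mm and grips with 3 to 60 N. Pads are 19 mm wide; open, the fingers measure 117 mm over their backs; the gripper's body (75 mm by 190 mm) begins 51 mm behind the grasp point.
Start: joints at [1.004, 0.527, 1.433, -0, 1.181, -0.178], TCP at [0.236, 0.579, 0.203] pointing down, gripper open.
Joint ranges: [-3.08, 3.08], [-0.75, 2.2], [0.22, 2.44], [-1.43, 4.57], [0, 2.65], [-2.85, 2.85]. Speed limits (rad/s): [2.79, 2.79, 3.14, 3.14, 3.14, 3.14].

INTERFACE

Orientations are given as a unit quaternion [x, y, z, w].
In Python, from rig import robot gives the robot as it stands. The module is installed in compiled form; this text tells all that it offers.
- The arm moves only by the tool send_rows, never from a script. Its argument "increments" is one flat list of numbers, 7 for each row, row after row: the turn, a rotation vector about the world's x, y, z in rad, then the shift along the world's x, y, z in cm, then the opening, from 0 (shut) to 1 (fully open). A call has 1 to 20 rows; each row shifts and turns the commanded pose from where the row before left it; what a row does not reach is not made up. A row lasts 1/12 s, in which the tool goes at most 41.7 mm and 7.16 degrees, less where a joint would pass 70% of its speed; a pose out of reach is approached as far as the arm can. A call is refused whole if a number of a shift passes 4.17 or a number of a turn 0.125, either way. A call with a gripper value outside its range is refused whole. The fingers move at their own pace and stop on an object; "newtons" is the grip in N (left out, the last holds). Time passes only in rows, so rows that do not move let the fingers close. It gives the time, the measured TCP pose, the force, the opening and the grip force at its end, in the units of the state.
- robot.get_obs(): the state, without advancing time (a new reading comes with each control period).
- robot.camera(name): name is "scene" or "top" or "wrist"; returns a dict with "image" (480x640x3 uint8, red, green, blue), "range_z" (480x640 float32, m along the optical axis (not along the pixel's ray), 0 where there is no reading), "fx", "fy", "cx", "cy" (pixels), "R" (3x3) and "t" (3): a world point X has camera coordinates R X + t. Camera axes: x right, y down, z forward; pixel columns grow to the right and rows downward; lengths in m; the calibration is good to about 2 mm. A picture is of the moment at which its call begins.
- robot.hand_in(): hands the job in; it is judged then, once.
The state is a dict: "time": time; "q": joint angles; "joint_velocities": joint speeds; "joint_torque": joint torques, N m; "position": TCP position; "tool_rot": TCP orientation; "ft_force": force on the tool from outside, world axes, zero at the start; "moment": the same for the moment, N m; "grip_width": finger opening in m; "grip_force": force on a finger pad.
Only numpy, scipy, OpenCV 4.12 (cv2) and the standard library are available. Lean on these libraries where they do the work, as an engineer would, in place of code of your own. Each camera call takes 0.05 s, during which the arm holds its last target. There are 200 camera calls.

TASK

The yellow arm of the boot-last stand is locked in the middle hole of its index plate. Hook a fingertip under the top of the red pull ring without squeezing it, gently lift the spring pin clear of the plate, swing the arm one hole over to the hole marked by the green dot, let the pin drop fully home there, then take the finger out of the ring. Leave everything else on the bench where it stands.

Things in the scene. Friction and masses are not known exactly. Their poses are not given: they have to be found in the camera images.
- stand: Fixed boot-last stand. Origin: on the bench, on the arm's vertical pivot axis; own x points from the middle hole over the pivot, away from the robot. Steel index plate: a fan on the robot's side, out to 150 mm from the pivot, top face 72 mm above the bench; five square holes, 12 mm wide, on a circle of radius 115 mm about the pivot, 25 degrees (50 mm) apart, the middle one on own -x.
- swing_arm (a joint): Angle of the yellow arm about the pivot, rad: 0 in the middle hole, where it starts; positive is counter-clockwise from above (pin end goes to the stand's own -y). Neighbouring holes at +0.436 and -0.436, stops at +-1.0. Light friction (0.06 N m): it stays where left. Locked, with about 1 mm of play, while the pin is in a hole.
- index_pin (a joint): Lift of the spring index pin, m: 0 fully home in a hole (14 mm deep), 0.014 just clear of the plate, 0.026 at its upper stop. A spring pulls it down, with its weight: about 4 N at home, 7 N at the stop. Its round tip (10 mm across) centres itself if let down within about 4 mm of a hole; elsewhere it rides on the plate at 0.014.
- ring_bar (a point): Centre of the top bar of the pin's red pull ring: level, 7 mm thick, 46 mm long, across the arm; 82 mm from the pivot, 158 mm above the bench with the pin home. The rigid ring's opening, 59 mm wide and 45 mm high, faces along the arm: reach in from the robot's side, pointing down and towards the pivot. The ring leans 40 degrees from upright, its top nearer the pivot. It rises with the pin and swings with the arm.
- ring_foot (a point): Centre of the ring's bottom bar, 7 mm thick, right above the pin: 115 mm from the pivot, 118 mm above the bench with the pin home. Rises and swings with the pin.
- hub_nut (a point): Top centre of the nut (20 mm across) on the arm's pivot, 112 mm above the bench. The yellow arm, 36 mm wide with its top face 88 mm above the bench, runs from here to the pin; above it, between ring and nut, there is free space.
- last_heel (a point): Top of the heel of the blue shoe last fixed sole up on the arm, on the pivot axis, 192 mm above the bench. The last is 81 mm wide and runs from 8 mm on the robot's side of the pivot to its toe 222 mm beyond the pivot, away from the robot; it swings with the arm.
- pointer (a point): Tip of the arm's small red pointer, on the arm's centre line 137 mm from the pivot, 75 mm above the bench, just outside the pin.
- dot_green: Green disc, 18 mm across, 3 mm thick, fixed on the index plate 137 mm from the pivot, just outside the hole to be used: one of the two neighbours of the middle hole. Origin at the centre of its underside.
- dot_red: Red disc of the same size beside the other neighbour of the middle hole: the wrong one. Origin at the centre of its underside.
- glue_tin: Closed white tin with a yellow band, 68 mm across, 85 mm tall; origin at the centre of its underside. Loose; leave it alone.
- thread_spool: Orange spool of thread, 48 mm across, 60 mm tall; origin at the centre of its underside. Loose; leave it alone.
- heel_block: Dark boot heel, 62 x 58 x 36 mm, lying on the bench between the robot and the stand; origin at the centre of its underside. Loose; leave it alone.
- hammer: Hammer with wooden handle lying on the bench, 280 mm long, handle along its own x. Loose; leave it alone.
- screwdriver: Red-handled screwdriver lying on the bench, 200 mm long, along its own x. Loose; leave it alone.
- spare_last: Pale wooden shoe last standing sole down on the bench, 250 mm long along its own x, 88 mm wide, 100 mm tall; origin under its middle. Loose; leave it alone.
- brush: Brush with dark wooden handle lying on the bench, 200 mm long, along its own x. Loose; leave it alone.

How it is judged:
By the outcome, as a careful person would: the job done as asked, in the order asked, and still so for the second after the job is handed in, with the robot touching nothing.
It also fails if it takes over 38 s, if anything falls off the work surface, if the arm or the gripper's body presses on something with over 40 N, if the wrist force passes 120 N, or if a joint passes its speed limit or range.

## Working session

There is one attempt and no reset: what is moved stays moved. The work goes in short steps, Python scripts to look and compute and a tool call to move; the robot and the scene stay as the last step left them, time stands still between calls to the robot, and variables do not carry over. Pictures are saved under pics/ and viewed, at most 10 in all, crops included, and the job is handed in when it is done.

Besides the shell and the picture viewer there is one more tool, called in YAML: its name, and indented under it one key for each argument. send_rows: Moves the arm, as the interface text tells. Its arguments: {"type":"object","properties":{"increments":{"type":"array"},"newtons":{"type":"number"}},"required":["increments"]}

```bash
mkdir -p pics; cat > h.py <<'E'
import numpy as np, cv2
from rig import robot
def snap(name,fn=None):
    c=robot.camera(name)
    if fn: cv2.imwrite('pics/'+fn,cv2.cvtColor(c['image'],cv2.COLOR_RGB2BGR))
    return c
def ray(c,u,v):
    d=c['R'].T@np.array([(u-c['cx'])/c['fx'],(v-c['cy'])/c['fy'],1.]); return -c['R'].T@c['t'],d
def onplane(c,u,v,z):
    o,d=ray(c,u,v); return o+d*(z-o[2])/d[2]
def depthpt(c,u,v):
    o,d=ray(c,u,v); return o+d*float(c['range_z'][int(v),int(u)])
def tri(c1,p1,c2,p2):
    o1,d1=ray(c1,*p1);o2,d2=ray(c2,*p2)
    s=np.linalg.lstsq(np.c_[d1,-d2],o2-o1,rcond=None)[0]
    a=o1+d1*s[0];b=o2+d2*s[1]; return (a+b)/2,np.linalg.norm(a-b)
def cloud(c):
    v,u=np.mgrid[:480,:640];z=c['range_z']
    P=np.stack([(u-c['cx'])/c['fx']*z,(v-c['cy'])/c['fy']*z,z],-1)
    P=(P-c['t'])@c['R']; P[z==0]=np.nan; return P
E
python3 - <<'E'
from h import *
for n in('top','scene'):
    c=snap(n,n+'0.png'); print(n,-c['R'].T@c['t'],c['R'][2],c['fx'])
print(robot.get_obs())
E
```

```text
top [0.31345004 0.00593507 1.25386311] [ 0.16199906 -0.01757999 -0.9866343 ] 446.1363731430226
scene [0.87223706 0.53623799 1.04904318] [-0.36194506 -0.47818326 -0.80021031] 519.7744412484436
{'time': 0.1, 'q': array([ 1.00448417e+00,  5.28371777e-01,  1.43372711e+00, -2.13910251e-05,
        1.18139821e+00, -1.78492930e-01]), 'joint_velocities': array([ 0.00074296, -0.00135425, -0.00450003, -0.00069524, -0.0006247 ,
        0.00045631]), 'joint_torque': array([-3.35271106e-04, -4.40984702e+01, -1.77150357e+01,  6.34817686e-02,
        5.34209528e-02, -2.88836236e-05]), 'position': array([0.23596554, 0.57802012, 0.20208536]), 'tool_rot': array([ 1.92692619e-01,  9.81258706e-01, -8.90551925e-04, -3.37257243e-04]), 'ft_force': array([ 0.09546137, -0.54678986,  0.38082281]), 'moment': array([-0.01894098,  0.02894239, -0.03657714]), 'grip_force': 0.0, 'grip_width': 0.08738039587073117}
```

View pics/top0.png

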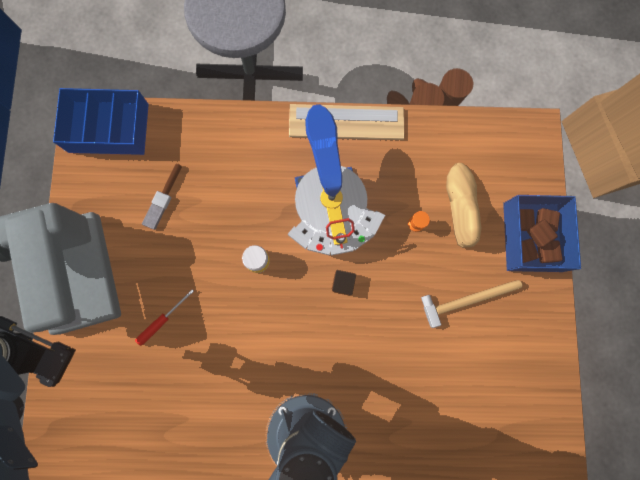

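View pics/scene0.png

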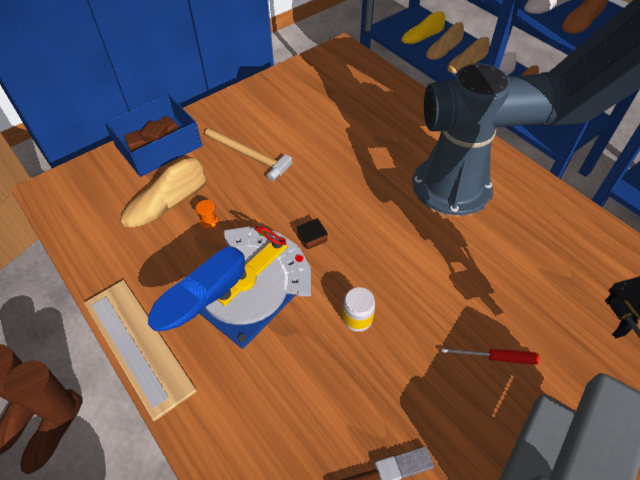

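The top view shows the stand near (335,205), the ring near (340,230), the green dot at (362,240) on the robot's right, and the red dot at (320,247). The scene view shows the same stand, with the ring near (270,236) and the red dot at (299,258).

```bash
python3 - <<'E'
from h import *
for n,(u0,u1,v0,v1) in {'top':(285,395,180,265),'scene':(200,320,215,310)}.items():
    c=snap(n); hsv=cv2.cvtColor(c['image'],cv2.COLOR_RGB2HSV).astype(int); P=cloud(c)
    H,S,V=hsv[...,0],hsv[...,1],hsv[...,2]
    roi=np.zeros(H.shape,bool);roi[v0:v1,u0:u1]=1
    for nm,m in {'red':((H<6)|(H>174))&(S>150)&(V>70),'green':(abs(H-65)<20)&(S>110)&(V>50),'yellow':(abs(H-25)<6)&(S>180)&(V>110)}.items():
        k,l,st,ce=cv2.connectedComponentsWithStats((m&roi).astype(np.uint8),connectivity=8)
        for i in range(1,k):
            if st[i,4]<8: continue
            p=P[l==i]; print(n,nm,st[i],ce[i].round(1),'med',np.nanmedian(p,0).round(4),'zmin/max',np.nanpercentile(p[:,2],[2,98]).round(3), 'plane75',onplane(c,*ce[i],.075).round(4))
    im=cv2.resize(c['image'][v0:v1,u0:u1],None,fx=6 if n=='top' else 5,fy=6 if n=='top' else 5,interpolation=cv2.INTER_CUBIC)
    cv2.imwrite(f'pics/{n}crop.png',im[...,::-1])
E
```

```text
top red [326 219  24  12  39] [336.9 222.1] med [ 0.5486 -0.0638  0.1593] zmin/max [0.147 0.163] plane75 [ 0.5643 -0.0693  0.075 ]
top red [334 229  20  10  41] [344.8 234.6] med [ 0.5206 -0.0902  0.1222] zmin/max [0.118 0.135] plane75 [ 0.5305 -0.0909  0.075 ]
top red [317 244   6   6  25] [319.1 246.7] med [ 0.4954 -0.022   0.075 ] zmin/max [0.07  0.079] plane75 [ 0.4961 -0.0224  0.075 ]
top green [359 236   6   6  27] [361.1 238.5] med [ 0.5197 -0.1343  0.0755] zmin/max [0.071 0.079] plane75 [ 0.5208 -0.1349  0.075 ]
top yellow [335 202   5   4  10] [337.2 202.9] med [ 0.6141 -0.0681  0.0905] zmin/max [0.089 0.095] plane75 [ 0.6177 -0.0695  0.075 ]
top yellow [328 206  13  15  65] [336. 213.] med [ 0.5863 -0.0685  0.0879] zmin/max [0.083 0.093] plane75 [ 0.5894 -0.0665  0.075 ]
top yellow [332 223  12  13  89] [337.6 228. ] med [ 0.5453 -0.0689  0.0882] zmin/max [0.084 0.093] plane75 [ 0.5483 -0.0713  0.075 ]
scene red [255 226  31  19 194] [270.5 235.4] med [ 0.5332 -0.0731  0.1438] zmin/max [0.076 0.165] plane75 [ 0.5098 -0.1171  0.075 ]
scene red [296 255   7   7  42] [299.  257.9] med [ 0.4965 -0.0229  0.0763] zmin/max [0.073 0.08 ] plane75 [ 0.4961 -0.0238  0.075 ]
scene yellow [218 242  69  64 950] [254.5 269.4] med [ 0.5937 -0.0529  0.0899] zmin/max [0.081 0.096] plane75 [ 0.5931 -0.0609  0.075 ]
```

View pics/topcrop.png

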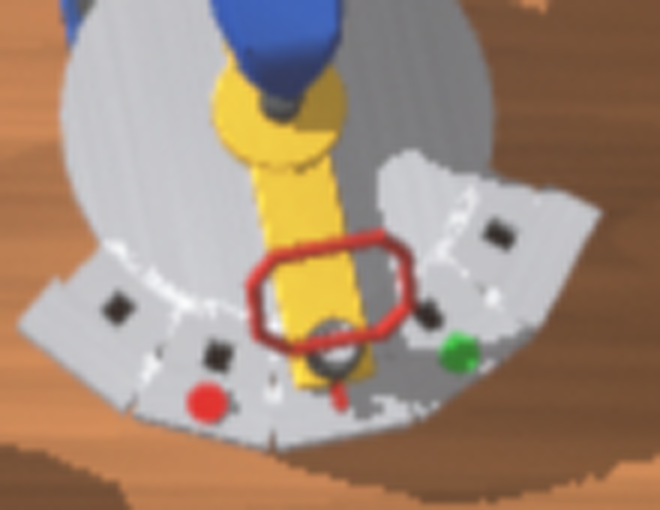

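```bash
python3 - <<'E'
from h import *
from scipy.spatial.transform import Rotation as Ro
c=snap('wrist'); o=robot.get_obs(); R=Ro.from_quat(o['tool_rot']).as_matrix()
print('cam in tool',R.T@(-c['R'].T@c['t']-o['position']),'axes(rows cam xyz in tool)',(c['R']@R).round(2).tolist())
E
```

```text
cam in tool [ 7.43074889e-02 -3.11817146e-05 -1.81820160e-01] axes(rows cam xyz in tool) [[-0.0, 1.0, -0.0], [-0.96, -0.0, -0.27], [-0.27, 0.0, 0.96]]
```

send_rows:
  increments: [0,0,0,0,0,2.5,0,0,0,0,0,0,2.5,0,0,0,-0.12,1,-3,2,0,0,0,-0.12,1.2,-3.5,0,0,0,0,-0.12,1.2,-3.5,0,0,0,0,-0.12,1.2,-3.5,0,0,0,0,-0.12,1.2,-3.5,0,0,0,0,-0.12,1.2,-3.5,0,0,0,0,-0.12,1.2,-3.5,0,0,0,0,-0.12,1.2,-3.5,0,0]
  newtons: 5

```text
time: 1.08
position: [0.3304, 0.3019, 0.2731]
tool_rot: [0.626, 0.78, 0.0, 0.0]
ft_force: [0.2, -0.8, 0.3]
grip_width: 0.0285
grip_force: 0.0
```

send_rows:
  increments: [0,0,-0.1207,1.1,-2.98,0,0,0,0,-0.1207,1.1,-2.98,0,0,0,0,-0.1207,1.1,-2.98,0,0,0,0,-0.1207,1.1,-2.98,0,0,0,0,-0.1207,1.1,-2.98,0,0,0,0,-0.1207,1.1,-2.98,0,0,0,0,-0.1207,1.1,-2.98,0,0]

```text
time: 1.67
position: [0.4075, 0.0935, 0.2731]
tool_rot: [0.891, 0.454, 0.0, 0.0]
ft_force: [0.6, 0.5, -0.6]
grip_width: 0.0004
grip_force: 0.0
```

```bash
python3 -c "
from h import *
o=robot.get_obs();print(o['q'].tolist(),o['position'].tolist(),o['tool_rot'].tolist())"
```

```text
[-0.04330140856780658, 0.14772923432484134, 1.823035919943093, 0.00010669194614871668, 1.1703629012469614, 0.5846220170270789] [0.40748372170893676, 0.09348045705696008, 0.27311510003790673] [0.8909262338081722, 0.4541479819791309, 0.00022638552578308827, 7.159792332924639e-05]
```

send_rows:
  increments: [0,0,-0.1207,1.1,-2.98,0,0,0,0,-0.1207,1.1,-2.98,0,0,0,0,-0.1207,1.1,-2.98,0,0,0,0,-0.1207,1.1,-2.98,0,0,0,0,-0.1207,1.1,-2.98,0,0,0,0,-0.1207,1.1,-2.98,0,0]

```text
time: 2.17
position: [0.4735, -0.0854, 0.273]
tool_rot: [0.994, 0.109, 0.0, -0.0]
ft_force: [0.3, 0.7, 0.3]
grip_width: 0.0003
grip_force: 0.0
```

```bash
python3 -c "
from h import *
o=robot.get_obs();print(o['q'].tolist(),o['position'].tolist(),o['tool_rot'].tolist())"
```

```text
[-0.41136696076589113, 0.24565973362002158, 1.690440191446568, 0.00018771186319565796, 1.2054347398330063, 0.9410843861948404] [0.47346716942669864, -0.08538834998960236, 0.272985266233611] [0.9940502488756913, 0.10892242278288704, 6.875256662263939e-05, -6.163089166323827e-05]
```

send_rows:
  increments: [0.027,-0.122,0,0,0,0,0,0.027,-0.122,0,0,0,0,0,0.027,-0.122,0,0,0,0,0]

```text
time: 2.42
position: [0.4743, -0.085, 0.2734]
tool_rot: [0.976, 0.11, 0.188, -0.019]
ft_force: [-0.1, 0.9, -0.9]
grip_width: 0.0005
grip_force: 0.0
```

```bash
python3 -c "
from h import *
o=robot.get_obs();print(o['q'].tolist(),o['position'].tolist(),o['tool_rot'].tolist())"
```

```text
[-0.6024297528727817, 0.10678614557502371, 1.9492353306137766, 0.3670221387266368, 0.8515200512221203, 0.5330825018280883] [0.4742773701168965, -0.08495285498914656, 0.2734365551863255] [0.9757700939686638, 0.10991262884263156, 0.188266782682663, -0.018642861250511428]
```

```bash
cat > kin.py <<'E'
import numpy as np
from scipy.optimize import least_squares
from scipy.spatial.transform import Rotation as Ro
E=lambda s,a: Ro.from_euler(s,a).as_matrix()
S=[([1.00448417,.528371777,1.43372711,0,1.18139821,-.17849293],[.23596554,.57802012,.20208536],[.192692619,.981258706,-.00089,-.000337]),
([-0.04330140856780658,0.14772923432484134,1.823035919943093,0.0001067,1.1703629,0.584622],[0.40748372,0.093480457,0.2731151],[0.89092623,0.45414798,0.000226,0.0000716]),
([-0.41136696,0.24565973,1.69044019,0.00018771,1.20543474,0.94108439],[0.47346717,-0.08538835,0.27298527],[0.99405,0.108922,0.0000688,-0.0000616]),
([-0.60242975,0.10678615,1.94923533,0.36702214,0.85152005,0.5330825],[0.47427737,-0.08495285,0.27343656],[0.97577009,0.10991263,0.18826678,-0.01864286])]
def fk(q,p,s4=1,s6=1):
    b,h,L1,L2,d6=p
    A=E('z',q[0]);B=A@E('y',q[1]);C=B@E('y',q[2])
    W=C@E('z',s4*q[3])@E('y',q[4])@E('z',s6*q[5])
    x=A@[0,b,h]+B@[0,0,L1]+C@[0,0,L2]+W@[0,0,d6]
    return x,W
def fit(s4):
    f=lambda p:np.concatenate([fk(q,p,s4)[0]-x for q,x,_ in S])
    return least_squares(f,[.11,.3,.4,.4,.2])
LO=np.array([-3.08,-.75,.22,-1.43,0,-2.85]);HI=np.array([3.08,2.2,2.44,4.57,2.65,2.85])
E
python3 - <<'E'
from kin import *
for s4 in(1,-1):
    r=fit(s4);print(s4,r.x,abs(r.fun).max())
    q,x,t=S[3];print((fk(q,r.x,s4,1)[1].T@Ro.from_quat(t).as_matrix()).round(3).tolist())
    q,x,t=S[2];print((fk(q,r.x,s4,1)[1].T@Ro.from_quat(t).as_matrix()).round(3).tolist())
E
```

```text
1 [0.1122789  0.120945   0.59822514 0.34061134 0.30610703] 0.005585559520261699
[[0.0, -1.0, -0.0], [1.0, 0.0, -0.0], [0.0, -0.0, 1.0]]
[[-0.0, -1.0, -0.0], [1.0, -0.0, 0.0], [-0.0, -0.0, 1.0]]
-1 [ 0.12972657 -0.10808376  0.49536202  0.39184176 -0.04783435] 0.07441583546551478
[[-0.505, -0.851, 0.146], [0.78, -0.378, 0.499], [-0.369, 0.366, 0.854]]
[[-0.0, -1.0, 0.0], [1.0, -0.0, 0.0], [-0.0, 0.0, 1.0]]
```

```bash
python3 - <<'E'
from kin import *
p=fit(1).x; T=np.array([[0,-1,0],[1,0,0],[0,0,1.]])
P=np.array([.6292,-.0516]); 
for tilt in(30,40,50):
  q0=np.array(S[3][0])
  a=np.radians(tilt)
  for nm,az,s,lift in(('pre',12.6,-.08,0),('in',12.6,.012,0),('up',12.6,.012,.027),('mid',25,.012,.027),('end',37.6,.012,.027),('enddown',37.6,.012,0),('out',37.6,-.08,0)):
    z=np.radians(az);u=np.array([np.cos(z),np.sin(z)])
    d=np.r_[np.sin(a)*u,-np.cos(a)]
    x=np.r_[P-.0985*u,.138+lift]+s*d
    ty=np.array([np.sin(z),-np.cos(z),0]);R=np.c_[np.cross(ty,d),ty,d]
    def f(q):
        xx,W=fk(q,p);return np.r_[xx-x,.3*Ro.from_matrix((W@T).T@R).as_rotvec()]
    r=least_squares(f,np.clip(q0,LO+1e-3,HI-1e-3),bounds=(LO,HI));q0=r.x
    print(tilt,nm,x.round(4),r.x.round(2),'err',abs(r.fun).max().round(4))
E
```

```text
30 pre [ 0.494  -0.0818  0.2073] [-0.64  0.17  2.17  0.77  0.57  0.1 ] err 0.0
30 in [ 0.5389 -0.0718  0.1276] [-0.55  0.35  2.23  1.16  0.39 -0.25] err 0.0
30 up [ 0.5389 -0.0718  0.1546] [-0.55  0.31  2.18  0.97  0.43 -0.05] err 0.0
30 mid [ 0.5454 -0.0907  0.1546] [-0.63  0.35  2.11  0.88  0.6  -0.21] err 0.0
30 end [ 0.5559 -0.108   0.1546] [-0.67  0.4   2.    0.77  0.77 -0.33] err 0.0
30 enddown [ 0.5559 -0.108   0.1276] [-0.67  0.44  2.04  0.84  0.71 -0.42] err 0.0
30 out [ 0.5195 -0.1361  0.2073] [-0.77  0.31  1.95  0.67  0.92 -0.29] err 0.0
40 pre [ 0.4829 -0.0843  0.1993] [-0.77  0.17  2.36  1.28  0.6  -0.52] err 0.0
40 in [ 0.5406 -0.0714  0.1288] [-0.63  0.37  2.37  1.77  0.51 -0.95] err 0.0
40 up [ 0.5406 -0.0714  0.1558] [-0.63  0.32  2.33  1.59  0.5  -0.73] err 0.0
40 mid [ 0.5469 -0.09    0.1558] [-0.72  0.36  2.23  1.27  0.66 -0.67] err 0.0
40 end [ 0.5573 -0.107   0.1558] [-0.76  0.43  2.09  1.04  0.83 -0.66] err 0.0
40 enddown [ 0.5573 -0.107   0.1288] [-0.76  0.47  2.13  1.11  0.79 -0.76] err 0.0
40 out [ 0.5104 -0.1431  0.1993] [-0.9   0.34  2.07  0.9   0.96 -0.6 ] err 0.0
50 pre [ 0.4733 -0.0865  0.1894] [-0.89  0.2   2.44  1.48  0.74 -0.84] err 0.0142
50 in [ 0.542  -0.0711  0.1303] [-0.7   0.42  2.44  1.94  0.7  -1.19] err 0.0106
50 up [ 0.542  -0.0711  0.1573] [-0.71  0.36  2.44  1.89  0.7  -1.13] err 0.0042
50 mid [ 0.5483 -0.0893  0.1573] [-0.81  0.41  2.34  1.55  0.81 -1.05] err 0.0
50 end [ 0.5584 -0.1061  0.1573] [-0.84  0.47  2.17  1.25  0.94 -0.94] err 0.0
50 enddown [ 0.5584 -0.1061  0.1303] [-0.84  0.52  2.21  1.31  0.91 -1.04] err 0.0
50 out [ 0.5026 -0.1491  0.1894] [-1.01  0.4   2.17  1.08  1.05 -0.9 ] err 0.0
```

```bash
cat > plan.py <<'E'
from kin import *
T=np.array([[0,-1,0],[1,0,0],[0,0,1.]]);P=np.array([.6292,-.0516])
par=fit(1).x
def pose(arm,az,tilt,s,up=0,lift=0):
    a,z,w=np.radians([tilt,az,arm]);u=np.array([np.cos(z),np.sin(z)]);v=np.array([np.cos(w),np.sin(w)])
    d=np.r_[np.sin(a)*u,-np.cos(a)];n=np.r_[np.cos(a)*u,np.sin(a)]
    ty=np.array([np.sin(z),-np.cos(z),0])
    return np.r_[P-.0985*v,.138+lift]+s*d+up*n, np.c_[n,ty,d]
def ik(x,R,q0):
    def f(q):
        xx,W=fk(q,par);return np.r_[xx-x,.3*Ro.from_matrix((W@T).T@R).as_rotvec()]
    r=least_squares(f,np.clip(q0,LO+1e-3,HI-1e-3),bounds=(LO,HI));return r.x,abs(r.fun).max()
E
python3 - <<'E'
from plan import *
for tilt in(44,48):
 for a0 in (17,21):
  q=np.array(S[3][0])
  for nm,arm,az,s,up,l in(('pre',12.6,a0,-.07,0,0),('in',12.6,a0,.012,0,0),('up',12.6,a0,.012,.01,.02),('end',37.6,37.6,.012,.01,.02),('out',37.6,37.6,-.07,0,0)):
    x,R=pose(arm,az,tilt,s,up,l);q,e=ik(x,R,q);print(tilt,a0,nm,x.round(4),q.round(2),e.round(4))
x,R=pose(12.6,21,46,-.07)
r=Ro.from_matrix(R@Ro.from_quat(S[3][2]).as_matrix().T).as_rotvec();print(x-S[3][1],r,np.linalg.norm(r))
E
```

```text
44 17 pre [ 0.4866 -0.0873  0.1884] [-0.84  0.22  2.4   1.41  0.69 -0.79] 0.0
44 17 in [ 0.541  -0.0706  0.1294] [-0.69  0.4   2.41  1.79  0.63 -1.09] 0.0
44 17 up [ 0.5479 -0.0685  0.1563] [-0.67  0.35  2.35  1.65  0.61 -0.9 ] 0.0
44 17 end [ 0.5635 -0.1022  0.1563] [-0.78  0.44  2.12  1.14  0.86 -0.77] 0.0
44 17 out [ 0.5126 -0.1414  0.1884] [-0.93  0.37  2.12  1.    0.97 -0.74] 0.0
44 21 pre [ 0.4877 -0.0905  0.1884] [-0.87  0.24  2.37  1.32  0.74 -0.78] 0.0
44 21 in [ 0.5409 -0.0701  0.1294] [-0.71  0.41  2.38  1.67  0.66 -1.06] 0.0
44 21 up [ 0.5476 -0.0675  0.1563] [-0.69  0.36  2.32  1.55  0.65 -0.88] 0.0
44 21 end [ 0.5635 -0.1022  0.1563] [-0.78  0.44  2.12  1.14  0.86 -0.77] 0.0
44 21 out [ 0.5126 -0.1414  0.1884] [-0.93  0.37  2.12  1.    0.97 -0.74] 0.0
48 17 pre [ 0.4833 -0.0883  0.1848] [-0.89  0.24  2.44  1.48  0.76 -0.92] 0.0042
48 17 in [ 0.5416 -0.0705  0.13  ] [-0.72  0.42  2.44  1.85  0.72 -1.2 ] 0.0029
48 17 up [ 0.548  -0.0685  0.1574] [-0.71  0.37  2.4   1.77  0.69 -1.07] 0.0
48 17 end [ 0.5635 -0.1022  0.1574] [-0.81  0.46  2.15  1.22  0.91 -0.88] 0.0
48 17 out [ 0.5099 -0.1434  0.1848] [-0.97  0.4   2.16  1.07  1.01 -0.86] 0.0
48 21 pre [ 0.4845 -0.0917  0.1848] [-0.92  0.27  2.44  1.44  0.8  -0.97] 0.0
48 21 in [ 0.5414 -0.0699  0.13  ] [-0.75  0.44  2.43  1.77  0.75 -1.21] 0.0
48 21 up [ 0.5476 -0.0675  0.1574] [-0.73  0.38  2.38  1.66  0.73 -1.04] 0.0
48 21 end [ 0.5635 -0.1022  0.1574] [-0.81  0.46  2.15  1.22  0.91 -0.88] 0.0
48 21 out [ 0.5099 -0.1434  0.1848] [-0.97  0.4   2.16  1.07  1.01 -0.86] 0.0
[ 0.01178552 -0.00617944 -0.08681047] [ 0.12755777 -0.40289236  0.14206655] 0.4458431848911828
```

```bash
cat > go.py <<'E'
import sys
from plan import *
from rig import robot
def delta(*a,**k):
    x,R=pose(*a,**k);o=robot.get_obs()
    r=Ro.from_matrix(R@Ro.from_quat(o['tool_rot']).as_matrix().T).as_rotvec()
    print('cm',((x-o['position'])*100).round(2),'rot',r.round(4),'q',o['q'].round(2),'f',o['ft_force'].round(1))
if __name__=='__main__': delta(*map(float,sys.argv[1:]))
E
python3 go.py 12.6 19 44 -.07
```

```text
cm [ 1.28 -0.4  -8.51] rot [ 0.1109 -0.3713  0.1079] q [-0.6   0.11  1.95  0.37  0.85  0.53] f [-0.1  0.9 -0.9]
```

send_rows:
  increments: [0.0277,-0.0928,0.027,0.2,0,-1,0,0.0277,-0.0928,0.027,0.2,0,-1,0,0.0277,-0.0928,0.027,0.2,-0.1,-1,0,0.0277,-0.0928,0.027,0.2,-0.1,-1,0,0,0,0,0.2,-0.1,-1.5,0,0,0,0,0.2,-0.1,-1.5,0,0,0,0,0.1,0,-1.5,0,0,0,0,0,0,0,0]

```text
time: 3.08
position: [0.4826, -0.0822, 0.1967]
tool_rot: [0.939, 0.144, 0.306, -0.059]
ft_force: [0.3, -0.8, 0.8]
grip_width: 0.0006
grip_force: 0.0
```

```bash
python3 go.py 12.6 19 44 -.07; python3 - <<'E'
from h import *
snap('wrist','w1.png');snap('top','t1.png')
E
```

```text
cm [ 0.45 -0.67 -0.84] rot [ 0.0205 -0.1341  0.0174] q [-0.79  0.29  2.2   1.07  0.66 -0.4 ] f [ 0.3 -0.8  0.8]
```

View pics/w1.png

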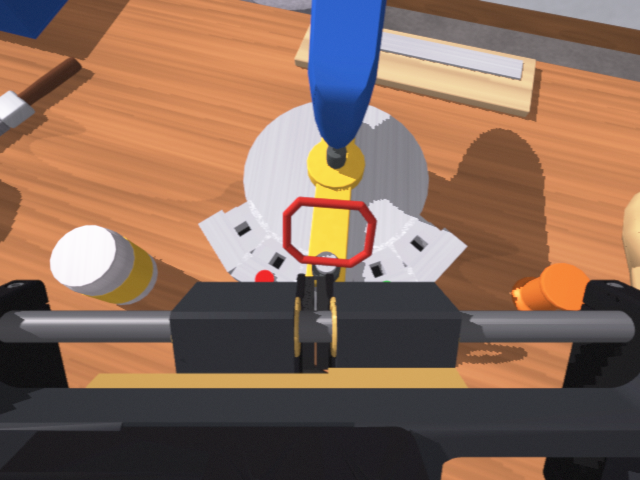

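The wrist view shows the ring squarely ahead of the closed fingers. Its top bar runs from (300,200) to (362,203), the foot is near (328,263), and the nut is at (337,155). The fingertips are at about (317,285).

send_rows:
  increments: [0.0068,-0.0447,0.0058,0.15,-0.2,-0.28,0,0.0068,-0.0447,0.0058,0.15,-0.2,-0.28,0,0.0068,-0.0447,0.0058,0.15,-0.27,-0.28,0,0,0,0,0,0,0,0,0,0,0,0,0,0,0]

```text
time: 3.6
position: [0.4881, -0.0896, 0.1907]
tool_rot: [0.914, 0.153, 0.371, -0.06]
ft_force: [-0.1, 0.4, 0.2]
grip_width: 0.0005
grip_force: 0.0
```

```bash
python3 go.py 12.6 19 44 -.07; cat >> h.py <<'E'
def ringpts(show=False):
    """ring bar & foot from red pixels of the wrist view (depth), foot and bar as centres of extreme edges"""
    c=snap('wrist');hsv=cv2.cvtColor(c['image'],cv2.COLOR_RGB2HSV).astype(int);P=cloud(c)
    m=((hsv[...,0]<8)|(hsv[...,0]>172))&(hsv[...,1]>130)&(hsv[...,2]>50)&(P[...,2]>.1)&(P[...,2]<.2)&(P[...,0]>.45)&(P[...,0]<.65)
    k,l,st,_=cv2.connectedComponentsWithStats(m.astype(np.uint8),connectivity=8)
    i=1+np.argmax(st[1:,4]);p=P[(l==i)&~np.isnan(P[...,0])]
    v,u=np.nonzero(l==i)
    zt=np.percentile(p[:,2],97);b=p[p[:,2]>zt-.006];f=p[p[:,2]<np.percentile(p[:,2],3)+.006]
    return c,st[i],(b.min(0)+b.max(0))/2,zt,(f.min(0)+f.max(0))/2,(u,v)
E
python3 - <<'E'
from h import *
c,st,b,zt,f,(u,v)=ringpts(); print(st,'bar',b,zt,'foot',f)
# bar mid pixel: centre of top bar rows
w=u.max()-u.min(); print(u.min(),u.max(),v.min(),v.max())
sel=v<v.min()+8; pm=(u[sel].mean(),v[sel].mean()); print('barpix',pm)
c2=snap('top');hsv=cv2.cvtColor(c2['image'],cv2.COLOR_RGB2HSV).astype(int)
m=((hsv[...,0]<8)|(hsv[...,0]>172))&(hsv[...,1]>130)&(hsv[...,2]>60);m[:215]=0;m[228:]=0;m[:,:322]=0;m[:,:]&=(np.arange(640)<360)
vv,uu=np.nonzero(m);print('top',uu.min(),uu.max(),vv.min(),vv.max())
pt=np.polyfit(uu[vv<225],vv[vv<225],1);um=(uu.min()+uu.max())/2
print(tri(c,pm,c2,(um,np.polyval(pt,um))))
# nut, via depth: nearest dark blob unreliable; dots again
from plan import P
a=np.arctan2(P[1]-b[1],P[0]-b[0]);print('az',np.degrees(a),'dist',np.hypot(*(P-b[:2])),np.hypot(*(P-f[:2])))
E
```

```text
cm [-0.1   0.07 -0.24] rot [0.0025 0.0031 0.0009] q [-0.89  0.37  2.28  1.37  0.73 -0.84] f [-0.1  0.4  0.2]
[ 270  208   95   74 1799] bar [ 0.54697628 -0.07223066  0.15929902] 0.16185168573519187 foot [ 0.52038243 -0.07692316  0.12262882]
270 364 208 281
barpix (np.float64(310.4141689373297), np.float64(212.61035422343323))
top 326 353 218 227
(array([ 0.54604071, -0.06810006,  0.16686748]), np.float64(0.004400650170335362))
az 14.085244003617458 dist 0.08477242321317756 0.11172522688965804
```

```bash
python3 go.py 13.2 19 44 .012
```

```text
cm [ 5.27  1.8  -6.18] rot [ 0.0043  0.0045 -0.0007] q [-0.89  0.37  2.28  1.37  0.73 -0.84] f [-0.6  0.5 -0.4]
```

send_rows:
  increments: [0,0,0,0.53,0.18,-0.64,0,0,0,0,0.53,0.18,-0.64,0,0,0,0,0.53,0.18,-0.62,0,0,0,0,0.53,0.18,-0.62,0,0,0,0,0.53,0.18,-0.62,0,0,0,0,0.53,0.18,-0.62,0,0,0,0,0.53,0.18,-0.6,0,0,0,0,0.53,0.18,-0.6,0,0,0,0,0.53,0.18,-0.6,0,0,0,0,0.53,0.18,-0.6,0,0,0,0,0,0,0,0]

```text
time: 4.62
position: [0.5423, -0.0707, 0.129]
tool_rot: [0.914, 0.155, 0.371, -0.06]
ft_force: [0.4, 0.5, -0.5]
grip_width: 0.0004
grip_force: 0.0
```

```bash
python3 go.py 13.2 19 44 .012; python3 - <<'E'
from h import *
a=snap('wrist')['image'][150:350,190:450];b=snap('scene')['image'][190:340,170:340]
a=cv2.resize(a,(520,400));b=cv2.resize(b,None,fx=400/150,fy=400/150)[:,:280+173]
im=np.hstack([a,b])[:, :800];cv2.imwrite('pics/in1.png',im[...,::-1]);print(im.shape)
E
```

```text
cm [-0.11 -0.07  0.03] rot [ 0.0037  0.0048 -0.0023] q [-0.73  0.57  2.23  1.71  0.66 -1.08] f [ 0.4  0.5 -0.5]
(400, 800, 3)
```

View pics/in1.png

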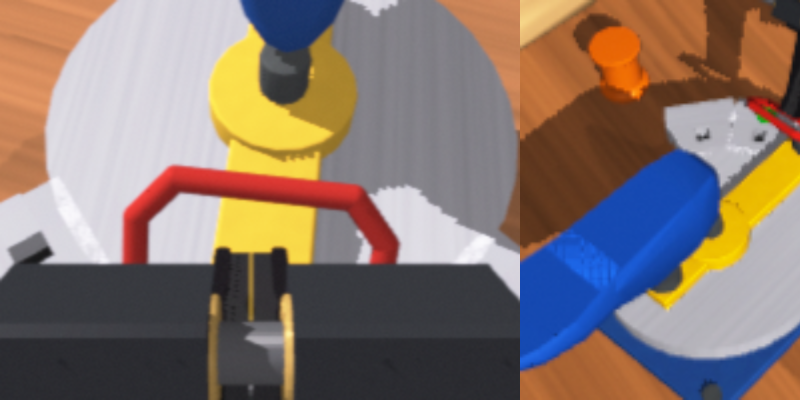

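The picture shows the closed fingers inside the ring, with the red top bar above and in front of them, from (170,180) to (355,195), and nothing is touching.

send_rows:
  increments: [0,0,0,0.17,0.06,0.17,0,0,0,0,0.17,0.06,0.17,0,0,0,0,0.17,0.06,0.17,0,0,0,0,0.17,0.06,0.17,0,0,0,0,0,0,0,0]

```text
time: 5.13
position: [0.5483, -0.0689, 0.1364]
tool_rot: [0.914, 0.154, 0.372, -0.06]
ft_force: [0.1, -1.0, -1.2]
grip_width: 0.0002
grip_force: 0.0
```

send_rows:
  increments: [0,0,0,0,0,0.15,0,0,0,0,0,0,0.15,0,0,0,0,0,0,0,0]

```text
time: 5.38
position: [0.5479, -0.0689, 0.1388]
tool_rot: [0.914, 0.154, 0.371, -0.06]
ft_force: [1.2, -0.2, -0.7]
grip_width: 0.0004
grip_force: 0.0
```

send_rows:
  increments: [0,0,0,0,0,0.15,0,0,0,0,0,0,0.15,0,0,0,0,0,0,0,0]

```text
time: 5.63
position: [0.5479, -0.0688, 0.1418]
tool_rot: [0.914, 0.154, 0.371, -0.06]
ft_force: [0.2, 0.4, -0.0]
grip_width: 0.0003
grip_force: 0.0
```

send_rows:
  increments: [0,0,0,0.1,0.03,0.1,0,0,0,0,0.1,0.03,0.1,0,0,0,0,0,0,0,0]

```text
time: 5.88
position: [0.5501, -0.0682, 0.1438]
tool_rot: [0.914, 0.154, 0.371, -0.06]
ft_force: [0.2, -0.7, -1.1]
grip_width: 0.0006
grip_force: 0.0
```

send_rows:
  increments: [0,0,0,0,0,0.15,0,0,0,0,0,0,0.15,0,0,0,0,0,0,0,0]

```text
time: 6.13
position: [0.5499, -0.0682, 0.1469]
tool_rot: [0.914, 0.154, 0.371, -0.06]
ft_force: [0.1, 0.2, -0.0]
grip_width: 0.0004
grip_force: 0.0
```

```bash
python3 - <<'E'
from h import *
c,st,b,zt,f,(u,v)=ringpts(); print(st,b,zt); o=robot.get_obs();print(o['position'],o['ft_force'])
# surface distance of bar from tool axis, in tool frame
from scipy.spatial.transform import Rotation as Ro
R=Ro.from_quat(o['tool_rot']).as_matrix();print('bar top in tool',R.T@(b-o['position']))
E
```

```text
[ 257  262  116   20 1216] [ 0.54800127 -0.07076529  0.16520255] 0.16254797615503253
[ 0.54987299 -0.06823592  0.14673934] [-0.39988287 -0.11618579  0.54959791]
bar top in tool [ 0.0109952   0.0018614  -0.01504766]
```

```bash
python3 - <<'E'
from h import *
a=snap('wrist')['image'][200:340,220:420]
cv2.imwrite('pics/in2.png',cv2.resize(a,(800,560),interpolation=cv2.INTER_CUBIC)[...,::-1])
E
```

```text
(no output)
```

View pics/in2.png

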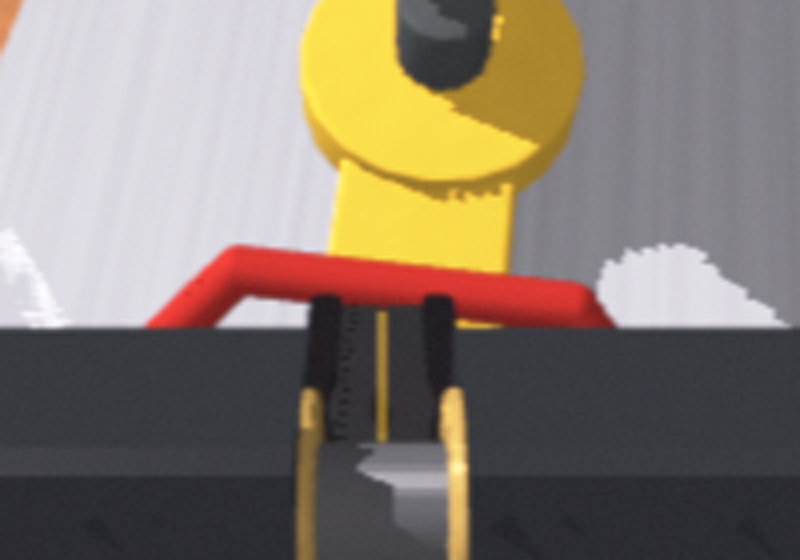

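The view shows the fingers running under the bar at about (380,300), nearly touching. I'll go on lifting in small steps.

send_rows:
  increments: [0,0,0,0,0,0.15,0,0,0,0,0,0,0.15,0,0,0,0,0,0,0,0]

```text
time: 6.48
position: [0.5499, -0.0683, 0.1499]
tool_rot: [0.914, 0.154, 0.371, -0.06]
ft_force: [-0.6, -0.4, -0.5]
grip_width: 0.0002
grip_force: 0.0
```

send_rows:
  increments: [0,0,0,0,0,0.15,0,0,0,0,0,0,0.15,0,0,0,0,0,0,0,0]

```text
time: 6.73
position: [0.55, -0.0682, 0.1529]
tool_rot: [0.914, 0.154, 0.371, -0.06]
ft_force: [0.4, 0.2, -0.6]
grip_width: 0.0004
grip_force: 0.0
```

```bash
python3 - <<'E'
from h import *
c,st,b,zt,f,(u,v)=ringpts(); print(st,b,zt); o=robot.get_obs();print(o['position'],o['ft_force'])
E
```

```text
[262 266 106  16 835] [ 0.54337964 -0.071301    0.17779824] 0.17516758020752946
[ 0.54993257 -0.06826588  0.152799  ] [-0.01586081  0.32889898  0.05596843]
```

```bash
cat >> h.py <<'E'
def barz(arm=13.0,P=np.array([.6292,-.0516])):
    """height of the bar's upper outline along each red column, ray cut with the vertical plane of the bar"""
    c=snap('wrist');hsv=cv2.cvtColor(c['image'],cv2.COLOR_RGB2HSV).astype(int)
    m=((hsv[...,0]<8)|(hsv[...,0]>172))&(hsv[...,1]>130)&(hsv[...,2]>50)
    k,l,st,_=cv2.connectedComponentsWithStats(m.astype(np.uint8),connectivity=8)
    m[:180]=0; i=1+np.argmax([s[4] if 200<s[0]+s[2]/2<440 and 180<s[1]<340 else 0 for s in st[1:]])
    w=np.radians(arm);v3=np.array([np.cos(w),np.sin(w),0]);q=np.r_[P,0]-.082*v3
    out=[]
    for u in range(st[i,0],st[i,0]+st[i,2],8):
        r=np.nonzero(l[:,u]==i)[0]
        if len(r)==0: continue
        o,d=ray(c,u,r[0]);o=o+d*((q-o)@v3)/(d@v3); z=c['range_z'][r[0]+3,u]
        out.append((u,r[0],len(r),o.round(4).tolist(),depthpt(c,u,r[0]+3).round(4).tolist()))
    return out
E
python3 - <<'E'
from h import *
for r in barz():print(r)
E
```

```text
(262, np.int64(281), 1, [0.5416, -0.0368, 0.143], [0.507, -0.0671, 0.2482])
(270, np.int64(274), 8, [0.5431, -0.043, 0.1555], [0.5403, -0.0445, 0.1585])
(278, np.int64(267), 14, [0.5443, -0.0485, 0.1666], [0.5446, -0.0479, 0.1616])
(286, np.int64(267), 11, [0.5453, -0.0529, 0.1677], [0.5459, -0.0522, 0.1619])
(294, np.int64(268), 11, [0.5463, -0.0571, 0.1674], [0.5473, -0.0563, 0.1605])
(302, np.int64(269), 5, [0.5473, -0.0613, 0.1671], [0.5477, -0.061, 0.1618])
(310, np.int64(270), 7, [0.5483, -0.0655, 0.1668], [0.5488, -0.0653, 0.1613])
(318, np.int64(270), 7, [0.5492, -0.0697, 0.1679], [0.5504, -0.0694, 0.1609])
(326, np.int64(271), 4, [0.5502, -0.0739, 0.1676], [0.5454, -0.0753, 0.1753])
(334, np.int64(272), 10, [0.5512, -0.0781, 0.1673], [0.5515, -0.0783, 0.1626])
(342, np.int64(273), 9, [0.5521, -0.0823, 0.167], [0.5527, -0.0826, 0.1618])
(350, np.int64(274), 8, [0.5531, -0.0866, 0.1667], [0.5538, -0.0869, 0.1613])
(358, np.int64(275), 7, [0.5541, -0.0908, 0.1664], [0.5549, -0.0912, 0.1607])
(366, np.int64(278), 4, [0.5551, -0.0953, 0.1634], [0.5546, -0.0959, 0.1607])
```

send_rows:
  increments: [0,0,0,0.13,0.05,-0.14,0,0,0,0,0.13,0.04,-0.14,0,0,0,0,0.14,0.05,0.14,0,0,0,0,0.14,0.05,0.14,0,0,0,0,0,0,0,0]

```text
time: 7.25
position: [0.5556, -0.0662, 0.1528]
tool_rot: [0.914, 0.154, 0.371, -0.06]
ft_force: [-0.2, 0.0, -0.2]
grip_width: 0.0002
grip_force: 0.0
```

send_rows:
  increments: [0,0,0,0.14,0.05,0.14,0,0,0,0,0,0,0,0]

```text
time: 7.42
position: [0.5569, -0.0657, 0.1543]
tool_rot: [0.914, 0.154, 0.371, -0.06]
ft_force: [-0.1, -0.3, 0.6]
grip_width: 0.0007
grip_force: 0.0
```

send_rows:
  increments: [0,0,0,0.14,0.05,0.14,0,0,0,0,0,0,0,0]

```text
time: 7.58
position: [0.5583, -0.0653, 0.1557]
tool_rot: [0.914, 0.154, 0.371, -0.06]
ft_force: [0.1, -0.9, -0.0]
grip_width: 0.0003
grip_force: 0.0
```

```bash
python3 - <<'E'
from h import *
print(robot.get_obs()['position'],robot.get_obs()['ft_force'])
for r in barz():print(*r)
a=snap('wrist')['image'][200:340,220:420]
cv2.imwrite('pics/in3.png',cv2.resize(a,(800,560),interpolation=cv2.INTER_CUBIC)[...,::-1])
E
```

```text
[ 0.55831818 -0.06525706  0.15569217] [ 0.10308681 -0.90990457 -0.03137702]
314 288 4 [0.5487, -0.0676, 0.1667] [0.539, -0.071, 0.1905]
```

View pics/in3.png

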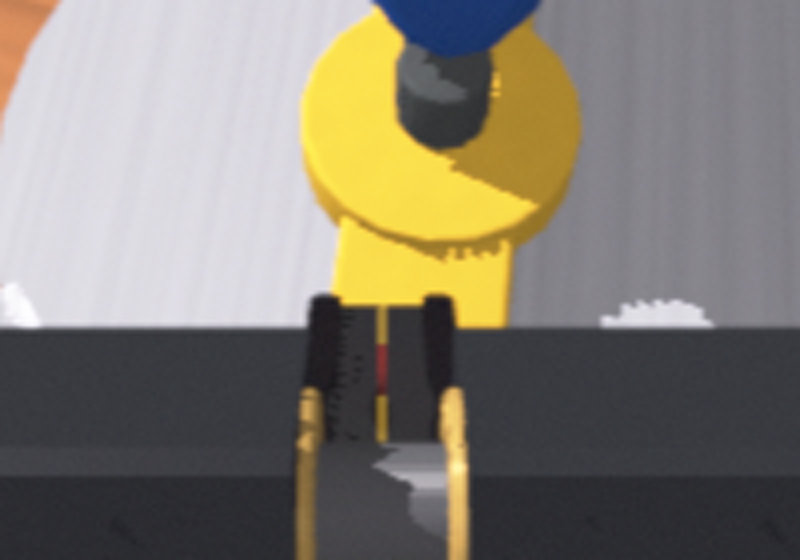

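The picture shows the fingers now in front of the bar: red shows in the slit at (382,365), so they may be above the bar and not under it. I'll check the finger geometry from the depth image in the tool frame.

```bash
python3 - <<'E'
from h import *
from scipy.spatial.transform import Rotation as Ro
c=snap('wrist');o=robot.get_obs();R=Ro.from_quat(o['tool_rot']).as_matrix();P=(cloud(c)-o['position'])@R
print(c['fx'],c['cx'],c['cy'])
for u in(303,309,315,321,329):
    print(u,[(v,(P[v,u]*1000).round(0).astype(int).tolist()) for v in range(270,312,4)])
E
```

```text
338.827513517184 315.0124883795394 240.52143014701733
303 [(270, [-28, -11, 89]), (274, [11, -6, -21]), (278, [11, -6, -27]), (282, [11, -6, -31]), (286, [11, -6, -37]), (290, [11, -6, -41]), (294, [11, -6, -45]), (298, [10, -6, -46]), (302, [10, -5, -50]), (306, [11, -5, -56]), (310, [10, -5, -59])]
309 [(270, [-22, -5, 72]), (274, [-24, -5, 69]), (278, [10, -3, -23]), (282, [10, -3, -28]), (286, [10, -3, -33]), (290, [10, -3, -38]), (294, [10, -3, -42]), (298, [10, -3, -46]), (302, [10, -3, -50]), (306, [9, -3, -53]), (310, [9, -3, -56])]
315 [(270, [-22, 0, 73]), (274, [-24, 0, 70]), (278, [10, 0, -23]), (282, [10, 0, -28]), (286, [8, 0, -29]), (290, [6, 0, -28]), (294, [5, 0, -31]), (298, [2, 0, -31]), (302, [1, 0, -31]), (306, [-2, 0, -31]), (310, [-3, 0, -32])]
321 [(270, [-22, 4, 72]), (274, [-24, 4, 70]), (278, [10, 3, -23]), (282, [9, 3, -27]), (286, [10, 3, -33]), (290, [10, 2, -37]), (294, [9, 2, -40]), (298, [10, 2, -46]), (302, [9, 2, -49]), (306, [10, 2, -54]), (310, [10, 2, -57])]
329 [(270, [-22, 11, 73]), (274, [11, 7, -21]), (278, [11, 7, -27]), (282, [11, 6, -32]), (286, [12, 6, -37]), (290, [11, 6, -41]), (294, [12, 6, -46]), (298, [11, 6, -49]), (302, [11, 5, -54]), (306, [11, 5, -57]), (310, [12, 5, -61])]
```

The depth shows the closed fingertips ending about 20 mm behind the TCP, not 8 mm ahead of it. So they never entered the ring and nothing has been moved. I'll back out along the axis and go in about 25 mm deeper.

```bash
python3 go.py 13.2 19 44 -.03;python3 go.py 13.2 19 44 .036
```

```text
cm [-4.44 -1.56  0.41] rot [ 0.0031  0.0038 -0.0003] q [-0.69  0.5   2.18  1.59  0.63 -0.89] f [ 0.9  0.  -0.2]
cm [-0.11 -0.06 -4.33] rot [ 0.0031  0.0038 -0.0003] q [-0.69  0.5   2.18  1.59  0.63 -0.89] f [ 0.9  0.  -0.2]
```

send_rows:
  increments: [0,0,0,-0.52,-0.18,0.58,0,0,0,0,-0.52,-0.18,0.58,0,0,0,0,-0.52,-0.18,0.58,0,0,0,0,-0.52,-0.18,0.58,0,0,0,0,-0.52,-0.18,0.58,0,0,0,0,-0.37,-0.13,-0.5,0,0,0,0,-0.37,-0.13,-0.5,0,0,0,0,-0.37,-0.13,-0.5,0,0,0,0,-0.37,-0.13,-0.5,0,0,0,0,-0.37,-0.13,-0.5,0,0,0,0,0,0,0,0]

```text
time: 8.65
position: [0.5128, -0.0809, 0.1585]
tool_rot: [0.914, 0.153, 0.37, -0.061]
ft_force: [0.7, -0.7, -0.5]
grip_width: 0.0003
grip_force: 0.0
```

send_rows:
  increments: [0,0,0,0.48,0.17,-0.53,0,0,0,0,0.48,0.17,-0.53,0,0,0,0,0.48,0.17,-0.53,0,0,0,0,0.48,0.17,-0.53,0,0,0,0,0.48,0.16,-0.53,0,0,0,0,0.48,0.16,-0.53,0,0,0,0,0,0,0,0]

```text
time: 9.23
position: [0.543, -0.0706, 0.1272]
tool_rot: [0.914, 0.154, 0.371, -0.061]
ft_force: [-0.3, 0.8, 0.5]
grip_width: 0.0004
grip_force: 0.0
```

send_rows:
  increments: [0,0,0,0.48,0.17,-0.53,0,0,0,0,0.48,0.17,-0.53,0,0,0,0,0.48,0.17,-0.53,0,0,0,0,0,0,0,0]

```text
time: 9.57
position: [0.5574, -0.0656, 0.1111]
tool_rot: [0.914, 0.154, 0.371, -0.06]
ft_force: [0.8, -0.6, 0.5]
grip_width: 0.0005
grip_force: 0.0
```

```bash
python3 go.py 13.2 19 44 .036;python3 - <<'E'
from h import *
for r in barz()[1::2]:print(*r)
a=snap('wrist')['image'][180:340,200:420]
cv2.imwrite('pics/in4.png',cv2.resize(a,(770,560),interpolation=cv2.INTER_CUBIC)[...,::-1])
E
```

```text
cm [-0.04 -0.04  0.1 ] rot [ 0.0027  0.0037 -0.0008] q [-0.69  0.62  2.21  1.79  0.65 -1.14] f [ 0.8 -0.6  0.5]
250 262 20 [0.5418, -0.0376, 0.146] [0.5375, -0.041, 0.154]
266 246 20 [0.5441, -0.0474, 0.1646] [0.5445, -0.0467, 0.1606]
282 245 15 [0.5457, -0.0543, 0.1669] [0.5471, -0.0532, 0.1608]
298 247 15 [0.5472, -0.0609, 0.1665] [0.5483, -0.0603, 0.1612]
314 249 14 [0.5487, -0.0675, 0.166] [0.5493, -0.0673, 0.1619]
330 250 15 [0.5502, -0.0741, 0.1665] [0.5511, -0.074, 0.162]
346 252 15 [0.5518, -0.0807, 0.1661] [0.5524, -0.0808, 0.1621]
362 253 16 [0.5532, -0.0871, 0.1666] [0.5544, -0.0875, 0.1616]
378 256 24 [0.5548, -0.0938, 0.1652] [0.5551, -0.0943, 0.162]
394 279 3 [0.5574, -0.1049, 0.1425] [0.5269, -0.0983, 0.2063]
```

View pics/in4.png

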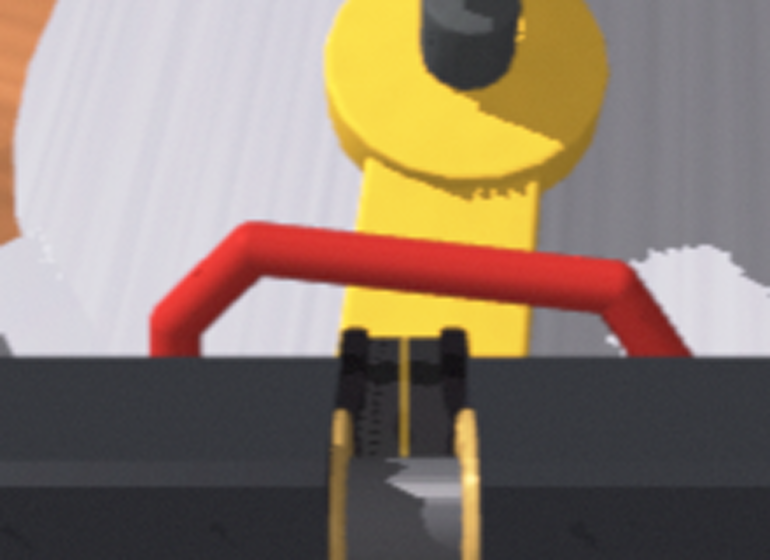

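The view shows the bar from (270,248) to (378,258), with its shadow falling across the fingers, so the fingers are now inside the ring and below the bar.

send_rows:
  increments: [0,0,0,0.14,0.05,0.14,0,0,0,0,0.14,0.05,0.14,0,0,0,0,0.14,0.05,0.14,0,0,0,0,0.14,0.05,0.14,0,0,0,0,0,0,0,0]

```text
time: 10.08
position: [0.5628, -0.0638, 0.1179]
tool_rot: [0.914, 0.154, 0.371, -0.06]
ft_force: [-0.2, 0.8, 0.0]
grip_width: 0.0005
grip_force: 0.0
```

send_rows:
  increments: [0,0,0,0,0,0.15,0,0,0,0,0,0,0.15,0,0,0,0,0,0,0,0]

```text
time: 10.33
position: [0.5624, -0.0637, 0.1206]
tool_rot: [0.914, 0.154, 0.371, -0.06]
ft_force: [-0.0, 0.3, -0.0]
grip_width: 0.0005
grip_force: 0.0
```

send_rows:
  increments: [0,0,0,0,0,0.15,0,0,0,0,0,0,0.15,0,0,0,0,0,0,0,0]

```text
time: 10.58
position: [0.562, -0.0638, 0.1231]
tool_rot: [0.914, 0.154, 0.37, -0.06]
ft_force: [-0.3, 0.0, -0.0]
grip_width: 0.0001
grip_force: 0.6
```

send_rows:
  increments: [0,0,0,0,0,0.15,0,0,0,0,0,0,0.15,0,0,0,0,0,0,0,0]

```text
time: 10.83
position: [0.5616, -0.0637, 0.1257]
tool_rot: [0.914, 0.154, 0.37, -0.06]
ft_force: [-0.3, -0.4, -5.1]
grip_width: 0.0006
grip_force: 2.2
```

```bash
python3 - <<'E'
from h import *
for r in barz()[1::2]:print(*r)
E
```

```text
263 274 8 [0.5432, -0.0434, 0.1584] [0.5413, -0.0444, 0.1598]
279 266 13 [0.5451, -0.0519, 0.1698] [0.5462, -0.0509, 0.1634]
295 268 14 [0.5467, -0.0589, 0.1693] [0.5477, -0.0582, 0.1632]
311 269 15 [0.5483, -0.0659, 0.1699] [0.5498, -0.0653, 0.1629]
327 271 15 [0.5499, -0.0728, 0.1695] [0.5512, -0.0727, 0.163]
343 273 9 [0.5516, -0.0798, 0.169] [0.5523, -0.08, 0.1638]
359 274 8 [0.5531, -0.0866, 0.1696] [0.5549, -0.087, 0.1624]
375 277 5 [0.5548, -0.0937, 0.168] [0.5559, -0.0944, 0.1622]
```

Contact: 5 N downward, and the bar has risen about 3 mm. I'll keep lifting.

send_rows:
  increments: [0,0,0,0,0,0.15,0,0,0,0,0,0,0.15,0,0,0,0,0,0,0.15,0,0,0,0,0,0,0.15,0,0,0,0,0,0,0.15,0,0,0,0,0,0,0.15,0,0,0,0,0,0,0,0]

```text
time: 11.47
position: [0.5619, -0.0637, 0.1352]
tool_rot: [0.914, 0.154, 0.371, -0.06]
ft_force: [-4.7, -1.3, -6.0]
grip_width: 0.0006
grip_force: 3.6
```

send_rows:
  increments: [0,0,0,0,0,0.15,0,0,0,0,0,0,0.15,0,0,0,0,0,0,0.15,0,0,0,0,0,0,0.15,0,0,0,0,0,0,0.15,0,0,0,0,0,0,0.1,0,0,0,0,0,0,0,0]

```text
time: 12.05
position: [0.5619, -0.0636, 0.1437]
tool_rot: [0.914, 0.154, 0.37, -0.06]
ft_force: [-4.7, -1.1, -7.8]
grip_width: 0.0004
grip_force: 4.1
```

```bash
python3 go.py 13.2 19 44 .03 .01 .02; python3 - <<'E'
from h import *
for r in barz()[1::2]:print(*r)
E
```

```text
cm [-0.21 -0.13 -0.03] rot [ 0.0033  0.0028 -0.0004] q [-0.68  0.53  2.18  1.64  0.63 -0.94] f [-4.7 -1.1 -7.8]
264 273 9 [0.5433, -0.0442, 0.1785] [0.5422, -0.0446, 0.1778]
280 267 13 [0.5452, -0.0524, 0.1874] [0.5463, -0.0513, 0.1808]
296 268 14 [0.5468, -0.0594, 0.1881] [0.548, -0.0586, 0.1816]
312 270 15 [0.5484, -0.0663, 0.1876] [0.5497, -0.0658, 0.1809]
328 272 15 [0.55, -0.0733, 0.1871] [0.5513, -0.0731, 0.1808]
344 274 8 [0.5517, -0.0802, 0.1866] [0.5523, -0.0804, 0.1818]
360 275 7 [0.5532, -0.0871, 0.1872] [0.5546, -0.0875, 0.1809]
376 278 4 [0.5549, -0.0942, 0.1856] [0.5554, -0.0948, 0.1814]
```

```bash
python3 - <<'E'
from plan import *
from rig import robot
x0=robot.get_obs()['position'];B=lambda t:np.r_[P-.082*np.array([np.cos(t),np.sin(t)]),0]
t0=np.radians(12.8);prev=x0
for k in range(0,13,2):
    f=k/12;t=t0+np.radians(25*f);x=B(t)+E('z',np.radians(18.8*f))@(x0-B(t0));print(k,((x-prev)/2*100).round(3),x.round(4),'per row');prev=x
E
```

```text
0 [0. 0. 0.] [ 0.5619 -0.0637  0.1436] per row
2 [ 0.059 -0.254  0.   ] [ 0.5631 -0.0687  0.1436] per row
4 [ 0.078 -0.249 -0.   ] [ 0.5646 -0.0737  0.1436] per row
6 [ 0.096 -0.242  0.   ] [ 0.5666 -0.0785  0.1436] per row
8 [ 0.114 -0.234  0.   ] [ 0.5688 -0.0832  0.1436] per row
10 [ 0.131 -0.225  0.   ] [ 0.5715 -0.0877  0.1436] per row
12 [ 0.148 -0.214 -0.   ] [ 0.5744 -0.092   0.1436] per row
```

send_rows:
  increments: [0,0,0.0273,0.06,-0.25,0,0,0,0,0.0273,0.06,-0.25,0,0,0,0,0.0273,0.08,-0.25,0,0,0,0,0.0273,0.08,-0.25,0,0,0,0,0.0273,0.1,-0.24,0,0,0,0,0.0273,0.1,-0.24,0,0,0,0,0,0,0,0,0]

```text
time: 12.68
position: [0.5671, -0.08, 0.1433]
tool_rot: [0.898, 0.229, 0.364, -0.09]
ft_force: [-6.6, -4.2, -6.7]
grip_width: 0.0007
grip_force: 4.9
```

```bash
cat >> h.py <<'E'
def armaz():
    """azimuth of the arm from the bar's ends (depth on the bar) in the wrist view"""
    P=np.array([.6292,-.0516]);p=np.array([r[4] for r in barz()[2:-2]])
    zz=np.median(p[:,2]);p=p[abs(p[:,2]-zz)<.003];e=p[[0,-1],:2]
    mid=(e[0]+e[1])/2;g=e[0]-e[1]
    print('bar mid',mid.round(4),'z',zz.round(4),'len',np.hypot(*g).round(4),'az by mid',np.degrees(np.arctan2(*(P-mid)[::-1])).round(1),'by dir',np.degrees(np.arctan2(-g[0],g[1])).round(1),'dist',np.hypot(*(P-mid)).round(4))
E
python3 - <<'E'
from h import *
armaz();o=robot.get_obs();print(o['position'],o['ft_force'])
E
```

```text
bar mid [ 0.5558 -0.086 ] z 0.1807 len 0.037 az by mid 25.1 by dir 26.5 dist 0.0811
[ 0.56708132 -0.0799044   0.14327158] [-5.82306303 -5.09109479 -6.87404755]
```

send_rows:
  increments: [0,0,0.0273,0.11,-0.23,0,0,0,0,0.0273,0.11,-0.23,0,0,0,0,0.0273,0.13,-0.22,0,0,0,0,0.0273,0.13,-0.22,0,0,0,0,0.0273,0.15,-0.21,0,0,0,0,0.0273,0.15,-0.21,0,0,0,0,0,0,0,0,0]

```text
time: 13.32
position: [0.5749, -0.0937, 0.1431]
tool_rot: [0.877, 0.302, 0.355, -0.119]
ft_force: [-6.7, -5.5, -6.2]
grip_width: 0.0006
grip_force: 5.4
```

```bash
python3 - <<'E'
from h import *
armaz();o=robot.get_obs();print(o['position'],o['ft_force'])
c=snap('wrist');s=snap('scene')
a=cv2.resize(c['image'][100:380,160:520],(480,373));b=cv2.resize(s['image'][190:330,180:320],(320,320))
im=np.zeros((373,800,3),np.uint8);im[:,:480]=a;im[:320,480:]=b
cv2.imwrite('pics/sw.png',im[...,::-1])
E
```

```text
bar mid [ 0.565  -0.1024] z 0.1807 len 0.0368 az by mid 38.3 by dir 38.3 dist 0.0818
[ 0.57480427 -0.0935798   0.14310423] [-6.72533712 -5.93814784 -6.761218  ]
```

View pics/sw.png

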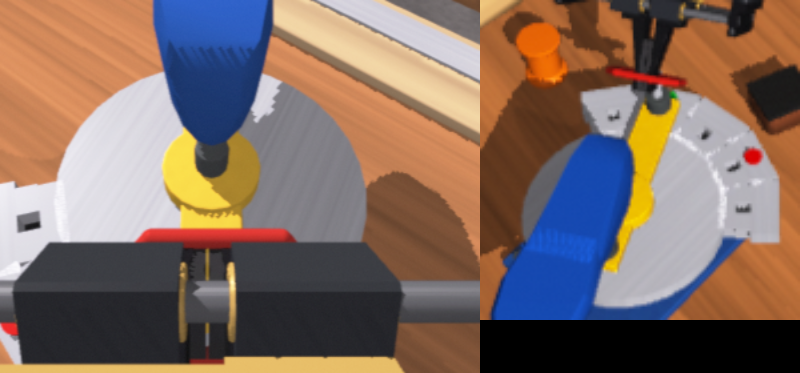

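The view shows the red bar resting on the fingers. In the scene crop the arm's pin end lies beside the green dot at (668,95). The arm reads 38.0–38.3° against a target of 37.7°, which is within the pin's centring range, so I'll lower it.

send_rows:
  increments: [0,0,0,0,0,-0.15,0,0,0,0,0,0,-0.15,0,0,0,0,0,0,-0.15,0,0,0,0,0,0,-0.15,0,0,0,0,0,0,-0.15,0,0,0,0,0,0,-0.15,0,0,0,0,0,0,-0.15,0,0,0,0,0,0,-0.15,0,0,0,0,0,0,0,0]

```text
time: 14.22
position: [0.5745, -0.0929, 0.1312]
tool_rot: [0.877, 0.302, 0.355, -0.119]
ft_force: [-7.4, -5.9, -5.8]
grip_width: 0.0003
grip_force: 5.1
```

```bash
python3 - <<'E'
from h import *
armaz();o=robot.get_obs();print(o['position'],o['ft_force'])
E
```

```text
bar mid [ 0.5646 -0.1016] z 0.1687 len 0.0368 az by mid 37.8 by dir 37.8 dist 0.0817
[ 0.57450129 -0.09294578  0.13127667] [-7.93170316 -5.35780777 -5.65451557]
```

send_rows:
  increments: [0,0,0,0,0,-0.15,0,0,0,0,0,0,-0.15,0,0,0,0,0,0,-0.15,0,0,0,0,0,0,-0.15,0,0,0,0,0,0,-0.15,0,0,0,0,0,0,-0.15,0,0,0,0,0,0,-0.1,0,0,0,0,0,0,0,0]

```text
time: 14.93
position: [0.5755, -0.0924, 0.1226]
tool_rot: [0.876, 0.301, 0.357, -0.12]
ft_force: [-4.3, -3.5, -2.0]
grip_width: 0.0004
grip_force: 2.9
```

```bash
python3 - <<'E'
from h import *
armaz();o=robot.get_obs();print(o['position'],o['ft_force'])
E
```

```text
bar mid [ 0.5645 -0.1018] z 0.1615 len 0.0363 az by mid 37.8 by dir 37.3 dist 0.0819
[ 0.57551347 -0.09241608  0.1225955 ] [-5.08795964 -3.7953289  -3.37464964]
```

The bar is back at its home height (0.1615) at 37.8°. Next I'll free the finger from the bar.

send_rows:
  increments: [0,0,0,-0.12,-0.1,-0.15,0,0,0,0,-0.12,-0.1,-0.15,0,0,0,0,-0.12,-0.1,-0.15,0,0,0,0,-0.12,-0.1,-0.15,0,0,0,0,-0.12,-0.09,-0.15,0,0,0,0,0,0,0,0]

```text
time: 15.48
position: [0.5689, -0.0966, 0.1142]
tool_rot: [0.876, 0.301, 0.356, -0.12]
ft_force: [1.2, 0.8, -0.2]
grip_width: 0.0008
grip_force: 0.0
```

```bash
python3 go.py 37.8 37.8 44 .036; python3 go.py 37.8 37.8 44 -.07; python3 - <<'E'
from h import *
armaz()
E
```

```text
cm [ 0.22 -0.   -0.21] rot [0.0009 0.0047 0.0003] q [-0.79  0.64  2.    1.2   0.84 -0.87] f [ 1.2  0.8 -0.2]
cm [-5.6  -4.51  7.41] rot [0.0009 0.0047 0.0003] q [-0.79  0.64  2.    1.2   0.84 -0.87] f [ 1.2  0.8 -0.2]
bar mid [ 0.5652 -0.1045] z 0.1612 len 0.05 az by mid 39.6 by dir 36.5 dist 0.083
```

send_rows:
  increments: [0,0,0,-0.43,-0.33,0.56,0,0,0,0,-0.43,-0.33,0.56,0,0,0,0,-0.43,-0.33,0.56,0,0,0,0,-0.43,-0.33,0.56,0,0,0,0,-0.43,-0.33,0.56,0,0,0,0,-0.43,-0.33,0.56,0,0,0,0,-0.43,-0.33,0.56,0,0,0,0,-0.43,-0.33,0.56,0,0,0,0,-0.43,-0.33,0.56,0,0,0,0,-0.43,-0.33,0.56,0,0,0,0,-0.43,-0.33,0.56,0,0,0,0,-0.43,-0.33,0.56,0,0,0,0,-0.43,-0.33,0.56,0,0,0,0,-0.43,-0.33,0.56,0,0,0,0,0,0,0,0]

```text
time: 16.78
position: [0.5086, -0.1439, 0.1937]
tool_rot: [0.877, 0.301, 0.356, -0.119]
ft_force: [-0.0, -0.3, -0.2]
grip_width: 0.0006
grip_force: 0.0
```

```bash
python3 - <<'E'
from h import *
c,st,b,zt,f,(u,v)=ringpts();P=np.array([.6292,-.0516]);az=lambda p:np.degrees(np.arctan2(*(P-p[:2])[::-1])).round(1)
print('bar',b.round(4),zt.round(4),az(b),'foot',f.round(4),az(f));o=robot.get_obs();print(o['position'],o['ft_force'])
a=cv2.resize(c['image'],(480,360));s=snap('scene')['image'][190:350,140:380];im=np.zeros((360,800,3),np.uint8);im[:,:480]=a;im[:213,480:]=cv2.resize(s,(320,213))
cv2.imwrite('pics/end.png',im[...,::-1])
E
```

```text
bar [ 0.5615 -0.1063  0.1594] 0.1618 38.9 foot [ 0.541  -0.1215  0.1221] 38.4
[ 0.50872013 -0.14357371  0.19325356] [-0.43217827  0.71546969 -0.26435091]
```

View pics/end.png

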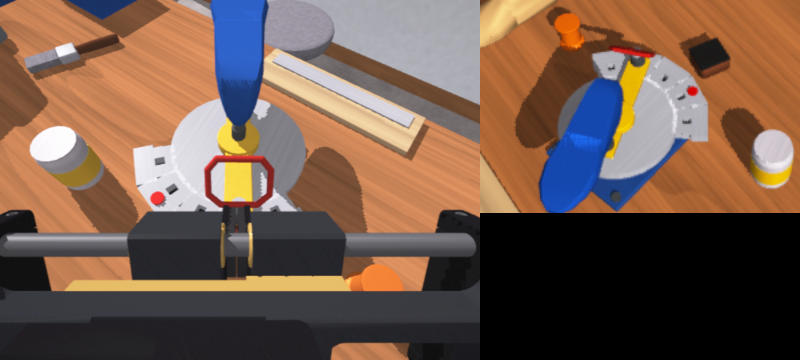

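The view shows the ring at (238,180), clear of the fingers. The bar (0.1618) and foot (0.122) are at the same heights as at the start with the pin home, and the arm has swung 25° to the green-dot side. The loose items in view (glue tin, thread spool, heel block, brush) are still in place.

```bash
python3 -c "
from rig import robot
print(robot.hand_in())"
```

```text
the job is handed in; nothing more can be done
None
```

The yellow arm is locked in the green-dot hole with the pin fully home, the finger is out of the ring, and the job was handed in at about 17 s of the 38 s allowed.

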